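Butt a tube offcut against the clamped tube for welding

ROBOT

A 6-joint arm with a two-finger parallel gripper is mounted at the origin on a cart in front of the work surface, level with it; the furniture and walls round the work are solid. World frame = base frame: x ahead of the robot, y to its left, z up, the work surface at z = 0. Lengths are in mm, angles in rad, forces in N, time in s.
With the tool pointing down it reaches from about 350 to 925 mm from the base axis. Payload 6.4 kg.
Tool frame: the origin (TCP) lies midway between the tips of the shut fingers; the grasp point (between the pads) lies 19 mm behind it; z points along the fingers, y is the direction in which the jaws open and shut (so a half turn about z gives the same grasp; the last joint's range is limited). The gripper opens to 94 mm and grips with 3 to 60 N. Pads are 16 mm wide; open, the fingers measure 119 mm over their backs; the gripper's body (75 mm by 177 mm) begins 78 mm behind the grasp point.
Start: joints at [0.99, 0.245, 1.558, -0, 1.339, -0.174], TCP at [257.185, 596.967, 205.455] pointing down, gripper open.
Joint ranges: [-3.13, 3.13], [-1.02, 2.26], [0.13, 2.54], [-0.95, 4.09], [0.21, 2.88], [-2.74, 2.74]. Speed limits (rad/s): [2.57, 2.57, 3.14, 3.14, 3.14, 3.14].

INTERFACE

Orientations are given as a rotation vector (axis times angle).
In Python, from plant import robot gives the robot as it stands.
- The arm moves only by the shell command python3 -m pendant 'ROWS' [FORCE]. ROWS is JSON, one flat list of numbers, 7 for each row, row after row: the shift along the tool's x, y, z in units of 0.02 m (1.0 is 0.02 m), then the turn, a rotation vector about the tool's x, y, z in units of 5 degrees (1.0 is 5 degrees), then the opening, from -1 (shut) to 1 (fully open), so that 0 is half open. A call has 1 to 8 rows; each row shifts and turns the commanded pose from where the row before left it, along the tool's axes as they then stand; what a row does not reach is not made up. A row lasts 1/10 s, in which the tool goes at most 50 mm and 8.59 degrees, less where a joint would pass 70% of its speed; a pose out of reach is approached as far as the arm can. A call with a number of a shift or a turn outside -1 to 1 is refused whole. A call with a gripper value outside its range is refused whole. The fingers move at their own pace and stop on an object; FORCE is the grip in N (left out, the last holds). Time passes only in rows, so rows that do not move let the fingers close. It gives the time, the measured TCP pose, the force and the opening at its end, in the units of the state.
- robot.observe(): the state, without advancing time (a new reading comes with each control period).
- robot.capture(name): name is "scene" or "side" or "wrist"; returns a dict with "frame" (384x512x3 uint8, red, green, blue), "mtx" (3x3 intrinsics, pixels), "rvec" (rotation vector, rad) and "tvec" (3), from world to camera coordinates, as OpenCV has them; the wrist camera has in their place "T_tool_cam" (4x4, takes a point from camera to tool coordinates, whose origin is the TCP and whose axes are the flange's). Camera axes: x right, y down, z forward; pixel columns grow to the right and rows downward; lengths in mm; the calibration is good to about 2 mm. The wrist camera is an equidistant fisheye: a pixel r from the principal point sees the ray r / f radians off the axis. A picture is of the moment at which its call begins: read the wrist's pose just before it. There is no depth.
- robot.hand_in(): hands the job in, once; it reports no verdict.
The state is a dict: "clock": time; "joint_positions": joint angles; "qd": joint speeds; "tau": joint torques, N m; "position": TCP position; "tool_rot": TCP orientation; "wrist_force": force on the tool from outside, world axes, zero at the start; "wrist_torque": the same for the moment, N m; "width": finger opening in mm.
Only numpy, scipy, OpenCV 4.12 (cv2) and the standard library are available. Lean on these libraries where they do the work, as an engineer would, in place of code of your own. Each camera call takes 0.05 s, during which the arm holds its last target. There are 200 camera calls.

TASK

On the fit-up plate a short square tube is clamped down with one end free. Lay the loose square tube of the same section on the plate in line with it and push it up until their ends touch, closing the joint for welding, then let go of it. Do not disturb the angle-iron offcut or the flat bar lying nearby.

Things in the scene. Friction and masses are not known exactly. Their poses are not given: they have to be found in the camera images.
- loose_tube: loose rusty brown square steel tube offcut (seen as a small block, its ends look closed), 30 mm wide (own x), 60 mm long (own y), 30 mm high, about 0.14 kg, standing on the bench on one long face. Origin at the centre of its underside, z up. Told from the other offcuts by being a square block-like tube. Both ends are alike.
- fixed_tube: identical tube, 30 (own x) x 60 long (own y) x 30 mm high, fixed on a 70 mm wide plate by a strap (stud nuts up to 39 mm above the plate) and an end stop at its +y end. Origin: centre of its underside, on the plate's top, 8 mm above the bench. Its -y end, 30 mm from the origin, is free; the bare plate runs 113 mm on beyond it. The loose tube belongs there, own y along this y either way, origins 60 mm apart when touching.
- angle_piece: bystander: black angle-iron offcut, L-shaped, 45 x 70 mm flat leg, 50 mm high upright leg; loose on the bench. Origin at the middle of its underside. Leave it.
- bar_piece: bystander: dark flat bar, 30 x 100 mm, 6 mm thick, loose, flat on the bench. Origin at the middle of its underside. Leave it.

How it is judged:
By the outcome, as a careful person would: the job done as asked, in the order asked, and still so for the second after the job is handed in, with the robot touching nothing.
It also fails if it takes over 35 s, if anything falls off the work surface, if the arm or the gripper's body presses on something with over 40 N, if the wrist force passes 120 N, or if a joint passes its speed limit or range.

## Working session

There is one attempt and no reset: what is moved stays moved. The work goes in short steps, Python scripts to look and compute and a shell command to move; the robot and the scene stay as the last step left them, time stands still between calls to the robot, and variables do not carry over. Pictures are saved under pics/ and viewed, about 8 in all and at most 12, crops included, and the job is handed in when it is done.

```bash
mkdir -p pics
cat > h.py <<'E'
import numpy as np,cv2
from plant import robot
from scipy.spatial.transform import Rotation as R
def ray(c,px):
    p=cv2.undistortPoints(np.array([[px]],float),c["mtx"],None)[0,0]
    Rm=cv2.Rodrigues(np.array(c["rvec"],float))[0];t=np.array(c["tvec"],float).ravel()
    return -Rm.T@t, Rm.T@np.array([p[0],p[1],1])
def onz(c,px,z):
    o,d=ray(c,px); return o+d*(z-o[2])/d[2]
def proj(c,P):
    return cv2.projectPoints(np.array(P,float).reshape(-1,3),np.array(c["rvec"],float),np.array(c["tvec"],float),c["mtx"],None)[0][:,0]
def save(c,n): cv2.imwrite(f"pics/{n}.png",c["frame"][:,:,::-1])
E
python3 - <<'E'
from h import *
import pickle
ims=[]
for n in ("scene","side"):
    c=robot.capture(n); pickle.dump(c,open(n+".pkl","wb")); save(c,n+"0"); print(n,ray(c,(256,192)))
    ims.append(c["frame"])
s=robot.observe(); c=robot.capture("wrist"); pickle.dump((s,c),open("wrist.pkl","wb")); save(c,"wrist0"); print(s,c["T_tool_cam"],c["mtx"])
E
```

```text
scene (array([ 216.76783052, -618.40449368,  638.83254968]), array([ 0.37896397,  0.57063166, -0.72854059]))
side (array([  743.09498459, -1009.30271508,   448.14523525]), array([-0.19510321,  0.89035743, -0.41214502]))
{'clock': 0.1, 'joint_positions': array([ 9.89893941e-01,  2.45716967e-01,  1.55885797e+00,  1.70889618e-05,
        1.33869883e+00, -1.74101132e-01]), 'qd': array([ 0.00020399, -0.00259416, -0.00168661, -0.00062114, -0.00033878,
       -0.00122494]), 'tau': array([-3.78621303e-05, -4.16914165e+01, -3.15525734e+01,  6.87607261e-02,
        3.09606444e-02, -6.16620014e-05]), 'position': array([256.88589114, 596.51201789, 204.49134468]), 'tool_rot': array([-6.34482490e-01, -3.07620550e+00,  2.44463395e-03]), 'wrist_force': array([-0.34149228,  0.09516522, -0.3503523 ]), 'wrist_torque': array([-0.00718548,  0.01917944, -0.05006732]), 'width': 94.1288433112082} [[-1.87478844e-04 -9.73648577e-01 -2.28053530e-01  6.52851942e+01]
 [ 9.99999947e-01 -1.22256164e-04 -3.00123805e-04 -8.88724296e-01]
 [ 2.64334166e-04 -2.28053574e-01  9.73648549e-01 -1.78341493e+02]
 [ 0.00000000e+00  0.00000000e+00  0.00000000e+00  1.00000000e+00]] [[297.31863964   0.         251.41840473]
 [  0.         297.31863964 192.15848843]
 [  0.           0.           1.        ]]
```

View pics/scene0.png

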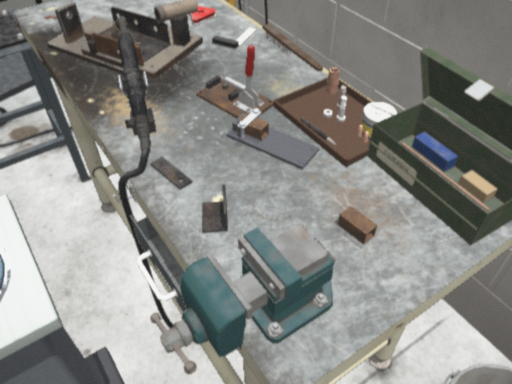

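View pics/side0.png

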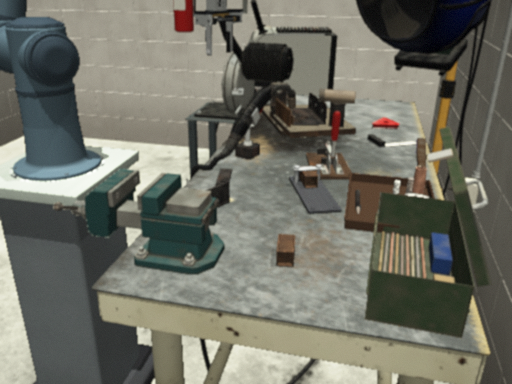

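The scene view shows the loose tube at about (357,223), the plate at about (272,143) with the fixed tube at (258,128), the angle at (215,212) and the bar at (171,172). The side view shows the loose tube at (287,250) and the fixed one at (311,180). I'll enlarge these areas.

Run:
```python
from h import *
import pickle
a=pickle.load(open("scene.pkl","rb"));b=pickle.load(open("side.pkl","rb"))
def crop(f,x,y,w,h,k): return cv2.resize(f[y:y+h,x:x+w],None,fx=k,fy=k,interpolation=cv2.INTER_CUBIC)
A=crop(a["frame"],190,60,140,110,4)  # 560x440 
B=crop(a["frame"],330,200,60,50,4)
top=np.zeros((440,800,3),np.uint8); top[:,:560]=A; top[:200,560:800]=B
C=crop(b["frame"],265,225,50,50,4); top[220:420,560:760]=C
cv2.imwrite("pics/crop1.png",top[:,:,::-1])
# loose tube mask
for n,c,(x,y,w,h) in (("scene",a,(330,200,60,50)),("side",b,(265,225,50,50))):
    f=c["frame"][y:y+h,x:x+w].astype(int); m=((f[:,:,0]-f[:,:,2])>22).astype(np.uint8)
    cs,_=cv2.findContours(m,0,2); k=max(cs,key=cv2.contourArea)
    hull=cv2.convexHull(k); ap=cv2.approxPolyDP(hull,1.5,True)[:,0]+[x,y]
    print(n,cv2.contourArea(k),ap.tolist())
    for z in (0,30): print(z,[onz(c,p,z)[:2].round().tolist() for p in ap])
```

```text
scene 558.5 [[372, 236], [365, 242], [341, 219], [340, 214], [346, 206], [351, 205], [372, 215], [376, 224]]
0 [[656.0, -322.0], [637.0, -324.0], [637.0, -262.0], [644.0, -252.0], [666.0, -243.0], [675.0, -247.0], [690.0, -287.0], [681.0, -306.0]]
30 [[635.0, -336.0], [617.0, -338.0], [618.0, -278.0], [624.0, -269.0], [645.0, -261.0], [654.0, -264.0], [668.0, -302.0], [659.0, -321.0]]
side 316.5 [[295, 235], [293, 253], [276, 251], [278, 234]]
0 [[646.0, -214.0], [652.0, -279.0], [622.0, -280.0], [614.0, -219.0]]
30 [[652.0, -268.0], [658.0, -328.0], [630.0, -329.0], [623.0, -272.0]]
```

View pics/crop1.png

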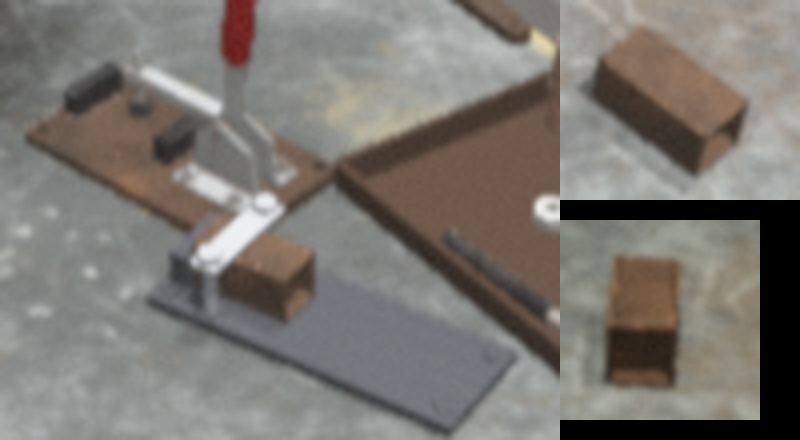

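View pics/wrist0.png

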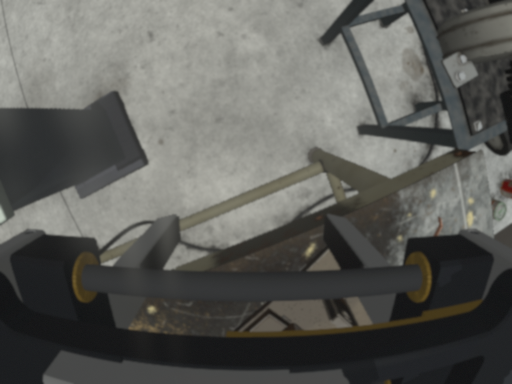

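The crop shows clear corners: loose tube top at (635,28), (598,68), (703,140) and (747,102) in the mosaic. The plate's top corners are (148,297), (450,430) and (515,352). The fixed tube's free end is around (288,285)/(315,252). The wrist view shows only the floor and bench edge. Next I'll compute positions.

Run:
```python
from h import *
import pickle
a=pickle.load(open("scene.pkl","rb"));b=pickle.load(open("side.pkl","rb"))
def pts(c,P,off,base,z):
    for p in P:
        q=((np.array(p)-off+.5)/4-.5)+base; print(p,q.round(1),onz(c,q,z).round(1))
print("loose scene top");pts(a,[(635,28),(598,68),(703,140),(747,102)],(560,0),(330,200),30)
print("loose side top");pts(b,[(612,258),(678,258),(678,330),(608,328)],(560,220),(265,225),30)
print("side bottom");pts(b,[(607,385),(675,387)],(560,220),(265,225),0)
print("plate");pts(a,[(148,297),(450,430),(515,352)],(0,0),(190,60),8)
print("fixed top");pts(a,[(288,285),(315,252)],(0,0),(190,60),38)
print("fixed bot");pts(a,[(288,321),(315,288)],(0,0),(190,60),8)
# plate front edge line fit: dark gray/blueish gradient; enlarge side view for inspection
f=b["frame"][150:225,275:350]; cv2.imwrite("pics/crop2.png",cv2.resize(f,None,fx=7,fy=7,interpolation=cv2.INTER_CUBIC)[:,:,::-1])
```

```text
loose scene top
(635, 28) [348.4 206.6] [ 647.3 -264.3   30. ]
(598, 68) [339.1 216.6] [ 618.6 -272.4   30. ]
(703, 140) [365.4 234.6] [ 628.4 -327.1   30. ]
(747, 102) [376.4 225.1] [ 657.9 -322.8   30. ]
loose side top
(612, 258) [277.6 234.1] [ 622.  -272.3   30. ]
(678, 258) [294.1 234.1] [ 650.2 -264.9   30. ]
(678, 330) [294.1 252.1] [ 659.3 -325.    30. ]
(608, 328) [276.6 251.6] [ 631.1 -330.8   30. ]
side bottom
(607, 385) [276.4 265.9] [ 631.  -327.3    0. ]
(675, 387) [293.4 266.4] [ 659.  -321.6    0. ]
plate
(148, 297) [226.6 133.9] [589.8  53.8   8. ]
(450, 430) [302.1 167.1] [ 658.5 -120.7    8. ]
(515, 352) [318.4 147.6] [722.5 -94.    8. ]
fixed top
(288, 285) [261.6 130.9] [636.3 -11.6  38. ]
(315, 252) [268.4 122.6] [663.4   2.6  38. ]
fixed bot
(288, 321) [261.6 139.9] [640.1  -5.9   8. ]
(315, 288) [268.4 131.6] [667.7   8.3   8. ]
```

View pics/crop2.png

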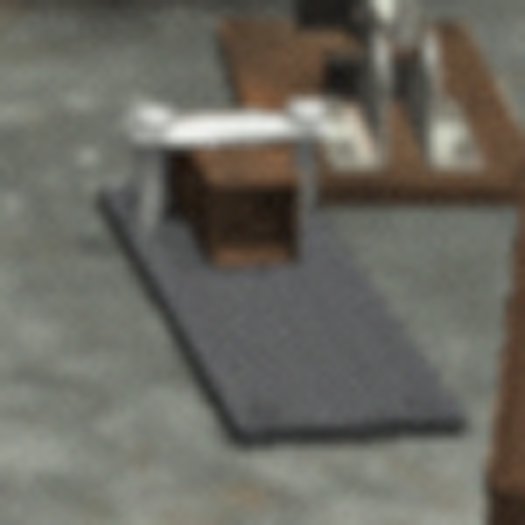

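The side crop shows the plate's near end corners at about (237,432) and (465,422), the far left corner at (103,198), and the fixed tube's free-end square at (208,183)-(298,183) over (212,262)-(297,260).

Run:
```python
from h import *
import pickle
a=pickle.load(open("scene.pkl","rb"));b=pickle.load(open("side.pkl","rb"))
def pts(c,P,base,z,k):
    for p in P:
        q=((np.array(p)+.5)/k-.5)+base; print(p,q.round(1),onz(c,q,z).round(1))
print("plate side");pts(b,[(237,434),(465,422),(103,196),(310,208)],(275,150),8,7)
print("tube end top");pts(b,[(208,184),(298,184)],(275,150),38,7)
print("tube end bot");pts(b,[(212,262),(297,260)],(275,150),8,7)
# edge line fits along plate edges: strongest gradient across a predicted edge, image-subpixel
def fit(c,p,q,z,n=25,w=4):
    g=cv2.GaussianBlur(c["frame"].astype(np.float32).mean(2),(0,0),.8)
    p=np.array(p,float);q=np.array(q,float);d=(q-p)/np.linalg.norm(q-p);nn=np.array([-d[1],d[0]]);out=[]
    for t in np.linspace(.06,.94,n):
        s=np.arange(-w,w+.01,.1);L=p+t*(q-p)+s[:,None]*nn
        v=cv2.remap(g,L[:,0].astype(np.float32)[None],L[:,1].astype(np.float32)[None],1)[0]
        dv=np.abs(np.gradient(v)); out.append(onz(c,L[dv.argmax()],z)[:2])
    vx,vy,x,y=cv2.fitLine(np.float32(out),cv2.DIST_HUBER,0,.01,.01).ravel()
    if vy<0: vx,vy=-vx,-vy
    print(z,np.degrees(np.arctan2(-vx,vy)).round(2),(round(float(x),1),round(float(y),1)))
print("scene front(outer) edge");fit(a,(226.6,134.5),(302.1,167.6),8)
print("scene back edge");fit(a,(270,127),(318.4,147.6),8)
print("side left");q=lambda x,y:(x/7+275,y/7+150);fit(b,q(103,196),q(237,434),8)
print("side right");fit(b,q(325,235),q(465,422),8)
print("loose edges scene");fit(a,(348.4,206.6),(376.4,225.1),30);fit(a,(339.1,216.6),(365.4,234.6),30)
print("loose side");fit(b,(277.6,234.1),(276.6,251.6),30);fit(b,(294.1,234.1),(294.1,252.1),30)
```

```text
plate side
(237, 434) [308.4 211.6] [ 659.4 -125.6    8. ]
(465, 422) [341.  209.9] [ 723.2 -100.8    8. ]
(103, 196) [289.3 177.6] [592.9  42.9   8. ]
(310, 208) [318.9 179.3] [662.1  50.3   8. ]
tube end top
(208, 184) [304.3 175.9] [634.  -10.4  38. ]
(298, 184) [317.1 175.9] [661.8  -3.   38. ]
tube end bot
(212, 262) [304.9 187. ] [636.   -3.3   8. ]
(297, 260) [317.  186.7] [662.6   5.4   8. ]
scene front(outer) edge
8 21.71 (620.0, -41.4)
scene back edge
8 28.17 (704.1, -34.9)
side left
8 21.44 (629.2, -60.9)
side right
8 20.68 (699.4, -35.9)
loose edges scene
30 6.35 (655.4, -291.5)
30 6.7 (626.1, -301.0)
loose side
30 5.15 (626.9, -304.3)
30 8.65 (656.2, -297.6)
```

Run:
```python
from h import *
import pickle
a=pickle.load(open("scene.pkl","rb"));b=pickle.load(open("side.pkl","rb"))
A=cv2.resize(a["frame"][0:340,60:260],None,fx=1.76,fy=1.76)   # 352x598
B=cv2.resize(b["frame"][0:260,160:360],None,fx=2.2,fy=2.2)     # 440x572
m=np.zeros((598,792,3),np.uint8);m[:,:352]=A[:598];m[:572,352:]=B
cv2.imwrite("pics/crop3.png",m[:,:,::-1])
s=robot.observe();print(R.from_rotvec(s["tool_rot"]).as_matrix().round(3))
```

```text
[[-0.918  0.396 -0.001]
 [ 0.396  0.918 -0.001]
 [ 0.    -0.001 -1.   ]]
```

View pics/crop3.png

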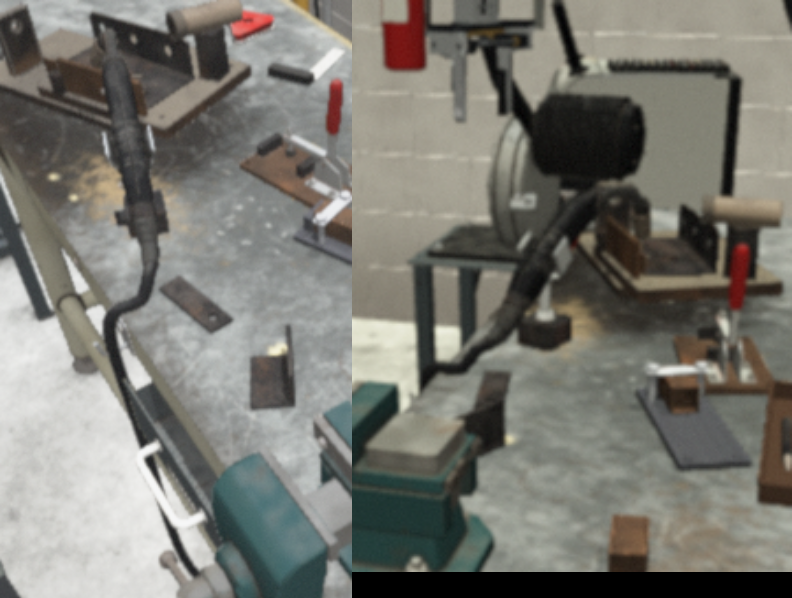

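The torch stands on a black-based holder at the front edge (scene mosaic (140,215), side (545,270)), with its tip at (108,40)/(622,190). The red clamp handle's top is at (335,82)/(740,248). I'll triangulate these as obstacles.

Run:
```python
from h import *
import pickle
a=pickle.load(open("scene.pkl","rb"));b=pickle.load(open("side.pkl","rb"))
def tri(n,p,q):
    o1,d1=ray(a,p);o2,d2=ray(b,q);d1/=np.linalg.norm(d1);d2/=np.linalg.norm(d2)
    s=np.linalg.lstsq(np.c_[d1,-d2],o2-o1,rcond=None)[0];x,y=o1+s[0]*d1,o2+s[1]*d2
    print(n,((x+y)/2).round(),"miss",np.linalg.norm(x-y).round(1))
A=lambda x,y:(x/1.76+60,y/1.76);B=lambda x,y:((x-352)/2.2+160,y/2.2)
tri("tip",A(108,40),B(622,190))
tri("clip",A(140,215),B(530,285))
tri("bodymid",A(122,100),B(580,210))
tri("cable",A(150,265),B(480,350))
tri("handle top",A(335,82),B(740,248));tri("handle low",A(335,130),B(737,305))
tri("angle top",A(289,328),B(500,374))
tri("vise jaw right top",(331,262),(211,196))
print("vise base right",onz(b,(224,245),0),onz(b,(222,240),0))
print("vise top side ray z100/130",onz(b,(209,193),100),onz(b,(209,193),130))
print("base sc",onz(a,(332,292),0), onz(a,(330,262),100),onz(a,(330,262),130))
```

```text
tip [515. 367. 154.] miss 0.1
clip [441. 131.  76.] miss 31.0
bodymid [481. 243. 147.] miss 14.2
cable [411.  73.  31.] miss 10.2
handle top [687. 103. 158.] miss 2.7
handle low [689. 106.  93.] miss 0.0
angle top [ 481. -124.   74.] miss 17.8
vise jaw right top [ 515. -363.  119.] miss 37.2
vise base right [ 526.34636609 -283.57136403    0.        ] [ 517.72758667 -267.18542278    0.        ]
vise top side ray z100/130 [ 499.94033191 -282.20858241  100.        ] [ 520.89319537 -344.86296274  130.        ]
base sc [ 525.25797078 -366.81214937    0.        ] [ 506.27607042 -367.95267859  100.        ] [ 490.15743171 -381.89681477  130.        ]
```

```bash
python3 -m pendant '[-0.98,-0.93,-1,0,0,0,1, -0.98,-0.93,-1,0,0,0,1, -0.98,-0.93,-1,0,0,0,1, -0.98,-0.93,-1,0,0,0,1, -0.98,-0.93,-1,0,0,0,1, -0.98,-0.93,0,0,0,0,1, -0.98,-0.93,0,0,0,0,1, -0.98,-0.93,0,0,0,0,1]'
python3 -m pendant '[-0.98,-0.93,0,0,0,0,1, -0.98,-0.93,0,0,0,0,1, -0.98,-0.93,0,0,0,0,1, -0.98,-0.93,0,0,0,0,1, -0.98,-0.93,0,0,0,0,1, -0.98,-0.93,0,0,0,0,1, -0.98,-0.93,0,0,0,0,1, -0.98,-0.93,0,0,0,0,1]'
```

```text
clock: 0.95
position: [342.5, 397.2, 305.4]
tool_rot: [-0.634, -3.077, 0.0]
wrist_force: [0.6, -0.2, -0.0]
width: 93.9
clock: 1.75
position: [427.6, 198.5, 305.2]
tool_rot: [-0.635, -3.077, 0.0]
wrist_force: [1.6, 0.8, 0.3]
width: 93.6
```

```bash
python3 -m pendant '[-0.98,-0.93,0,0,0,0,1, -0.98,-0.93,0,0,0,0,1, -0.98,-0.93,0,0,0,0,1, -0.98,-0.93,0,0,0,0,1, -0.98,-0.93,0,0,0,0,1, -0.98,-0.93,0,0,0,0,1, -0.98,-0.93,0,0,0,0,1, -0.98,-0.93,0,0,0,0,1]'
python3 -m pendant '[-0.98,-0.93,0,0,0,0,1, -0.98,-0.93,0,0,0,0,1, -0.98,-0.93,0,0,0,0,1, -0.98,-0.93,0,0,0,0,1, -0.98,-0.93,0,0,0,0,1, -0.98,-0.93,0,0,0,0,1, -0.98,-0.93,0,0,0,0,1, -0.98,-0.93,0,0,0,0,1]'
python3 -m pendant '[-0.98,-0.93,0,0,0,1,1, -0.98,-0.93,0,0,0,1,1, -0.98,-0.93,0,0,0,1,1, -0.98,-0.93,0,0,0,1,1, 0,0,1,0,0,1,1, 0,0,1,0,0,1,1, 0,0,1,0,0,1,1, 0,0,1,0,0,1,1]'
python3 -m pendant '[0,0,1,0,0,1,1, 0,0,1,0,0,1,1, 0,0,1,0,0,1,1, 0,0,1,0,0,0.7,1, 0,0,0,0,0,0,1]'
python3 - <<'E'
from h import *
import pickle
s=robot.observe(); c=robot.capture("wrist"); pickle.dump((s,c),open("wrist1.pkl","wb")); save(c,"wrist1")
print(s["position"],s["tool_rot"],R.from_rotvec(s["tool_rot"]).as_matrix().round(3))
E
```

```text
clock: 2.55
position: [512.7, -0.2, 305.2]
tool_rot: [-0.635, -3.076, -0.0]
wrist_force: [0.4, 0.5, 0.0]
width: 94.2
clock: 3.35
position: [597.9, -198.8, 305.0]
tool_rot: [-0.635, -3.076, -0.0]
wrist_force: [-0.3, 0.2, 0.3]
width: 93.7
clock: 4.15
position: [626.5, -301.3, 224.1]
tool_rot: [-1.653, -2.67, -0.0]
wrist_force: [0.6, 0.1, -0.9]
width: 94.1
clock: 4.65
position: [624.7, -300.0, 141.2]
tool_rot: [-2.052, -2.369, 0.001]
wrist_force: [-0.8, -0.6, 0.1]
width: 93.8
[ 624.70210123 -300.00457728  141.22015187] [-2.05228393e+00 -2.36899051e+00  1.21223330e-03] [[-0.143  0.99  -0.006]
 [ 0.99   0.143  0.004]
 [ 0.005 -0.005 -1.   ]]
```

View pics/wrist1.png

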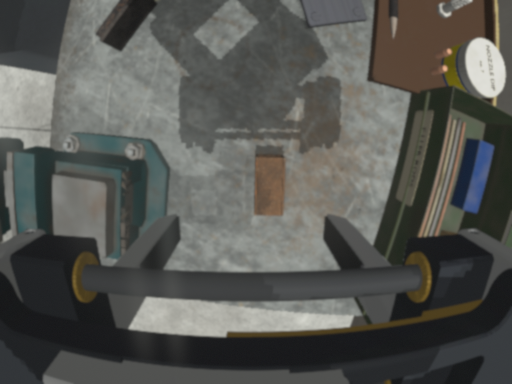

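The wrist view shows the loose tube at about (269,185), nearly upright in the picture between the fingers, with the toolbox well to the right. I'll measure it.

```bash
cat >> h.py <<'E'
def wz(s,c,px,z):
    K=c["mtx"];u=(px[0]-K[0,2])/K[0,0];v=(px[1]-K[1,2])/K[1,1];r=np.hypot(u,v)+1e-12
    d=np.array([u/r*np.sin(r),v/r*np.sin(r),np.cos(r)]);T=np.array(c["T_tool_cam"]);Rt=R.from_rotvec(s["tool_rot"]).as_matrix()
    o=Rt@T[:3,3]+s["position"];d=Rt@T[:3,:3]@d
    return o+d*(z-o[2])/d[2]
E
python3 - <<'E'
from h import *
import pickle
s,c=pickle.load(open("wrist1.pkl","rb"))
x,y,w,h=235,135,70,95
f=c["frame"][y:y+h,x:x+w].astype(int);m=((f[:,:,0]-f[:,:,2])>25).astype(np.uint8)
k=max(cv2.findContours(m,0,2)[0],key=cv2.contourArea);
print(cv2.contourArea(k),cv2.boundingRect(k),(cv2.approxPolyDP(cv2.convexHull(k),2,True)[:,0]+[x,y]).tolist())
W=np.float32([wz(s,c,p+np.array([x,y]),30)[:2] for p in k[:,0]]);r=cv2.minAreaRect(W);print(r,cv2.boxPoints(r))
E
```

```text
1674.0 (19, 21, 35, 60) [[284, 158], [288, 186], [282, 214], [255, 214], [256, 157]]
((643.0576171875, -293.69775390625), (33.49274826049805, 60.46705627441406), 7.210453987121582) [[ 622.6489  -265.8052 ]
 [ 630.2384  -325.7941 ]
 [ 663.4663  -321.5903 ]
 [ 655.87683 -261.6014 ]]
```

```bash
python3 -m pendant '[0.08,0.84,0.8,0,0,0,1, 0,0,1,0,0,0,1, 0,0,1,0,0,0,1, 0,0,1,0,0,0,1, 0,0,1,0,0,0,1, 0,0,1,0,0,0,1, 0,0,0.9,0,0,0,1, 0,0,0,0,0,0,1]'
python3 -m pendant '[0,0,0,0,0,0,-1, 0,0,0,0,0,0,-1, 0,0,0,0,0,0,-1, 0,0,0,0,0,0,-1, 0,0,0,0,0,0,-1, 0,0,0,0,0,0,-1, 0,0,0,0,0,0,-1, 0,0,0,0,0,0,-1]' 30
```

```text
clock: 5.5
position: [641.5, -296.3, 8.4]
tool_rot: [-2.053, -2.371, 0.001]
wrist_force: [-0.3, 0.6, 0.4]
width: 94.3
clock: 6.3
position: [643.2, -297.4, 11.4]
tool_rot: [-2.057, -2.374, 0.0]
wrist_force: [-0.1, -0.6, 1.1]
width: 33.5
```

```bash
python3 -m pendant '[0,0,0,0,0,0,-1, 0,0,0,0,0,0,-1, 0,0,0,0,0,0,-1]' 30
python3 -m pendant '[0,0,-1,0,0,0,-1, 0,0,-1,0,0,0,-1, 0,0,-1,0,0,0,-1, 0,0,-1,0,0,0,-1, 0,0,0,0,0,0,-1]'
python3 - <<'E'
from h import *
s=robot.observe();print(s["position"],s["width"],R.from_rotvec(s["tool_rot"]).as_matrix().round(3))
E
```

```text
clock: 6.6
position: [643.0, -297.5, 11.4]
tool_rot: [-2.057, -2.374, 0.001]
wrist_force: [-1.8, 0.0, 0.8]
width: 29.9
clock: 7.1
position: [646.1, -299.1, 97.7]
tool_rot: [2.051, 2.367, 0.002]
wrist_force: [-0.3, 0.7, -0.7]
width: 29.7
[ 646.09663085 -299.1011583    97.71035115] 29.718224978436954 [[-0.143  0.99   0.008]
 [ 0.99   0.143 -0.005]
 [-0.006  0.007 -1.   ]]
```

Run:
```python
from h import *
import pickle
a=pickle.load(open("scene.pkl","rb"));b=pickle.load(open("side.pkl","rb"))
for p,z in (((371,163),0),((370,140),80),((480,235),0),((487,200),100)): print(p,z,onz(a,p,z).round())
for p,z in (((368,315),0),((372,240),100),((378,195),100)): print("side",p,z,onz(b,p,z).round())
```

```text
(371, 163) 0 [ 786. -185.    0.]
(370, 140) 80 [ 757. -192.   80.]
(480, 235) 0 [ 812. -427.    0.]
(487, 200) 100 [ 786. -419.  100.]
side (368, 315) 0 [ 783. -421.   -0.]
side (372, 240) 100 [ 777. -378.  100.]
side (378, 195) 100 [ 786. -216.  100.]
```

```bash
python3 -m pendant '[0.98,0.24,0,0,0,0,-1, 0.98,0.24,0,0,0,0,-1, 0.98,0.24,0,0,0,0,-1, 0.98,0.24,0,0,0,0,-1, 0.98,0.24,0,0,0,0,-1, 0.98,0.24,0,0,0,0,-1, 0.98,0.24,0,0,0,0,-1, 0.98,0.24,0,0,0,0,-1]'
python3 -m pendant '[0.98,0.24,0,0,0,0,-1, 0.98,0.24,0,0,0,0,-1, 0.98,0.24,0,0,0,0,-1, 0.98,0.24,0,0,0,0,-1, 0,0,0.7,0,0,-0.9,-1, 0,0,0.7,0,0,-0.9,-1, 0,0,0,0,0,-0.87,-1, 0,0,0,0,0,0,-1]'
python3 - <<'E'
from h import *
import pickle
s=robot.observe(); c=robot.capture("wrist"); pickle.dump((s,c),open("wrist2.pkl","wb"))
M=R.from_rotvec(s["tool_rot"]).as_matrix();print(s["position"],M.round(3),np.degrees(np.arctan2(M[1,1],M[0,1])))
b=robot.capture("side");pickle.dump(b,open("side2.pkl","wb"));a=robot.capture("scene");pickle.dump(a,open("scene2.pkl","wb"))
m=np.zeros((600,800,3),np.uint8)
m[:300,:400]=cv2.resize(c["frame"],(400,300),interpolation=cv2.INTER_AREA)
m[:300,400:]=cv2.resize(b["frame"][130:230,262:395],(400,300),interpolation=cv2.INTER_CUBIC)
m[300:,:400]=cv2.resize(a["frame"][80:180,200:333],(400,300),interpolation=cv2.INTER_CUBIC)
m[300:,400:]=cv2.resize(c["frame"][60:240,136:376],(400,300),interpolation=cv2.INTER_CUBIC)
cv2.imwrite("pics/m2.png",m[:,:,::-1])
E
```

```text
clock: 7.9
position: [659.0, -135.0, 91.5]
tool_rot: [2.057, 2.375, 0.0]
wrist_force: [0.3, -0.4, -1.4]
width: 30.0
clock: 8.7
position: [666.4, -55.5, 62.8]
tool_rot: [-1.766, -2.597, 0.001]
wrist_force: [-0.3, -0.0, -2.1]
width: 29.5
[666.40801659 -55.45757488  62.782167  ] [[-0.367  0.93  -0.001]
 [ 0.93   0.367  0.   ]
 [ 0.001 -0.001 -1.   ]] 21.54907556493448
```

View pics/m2.png

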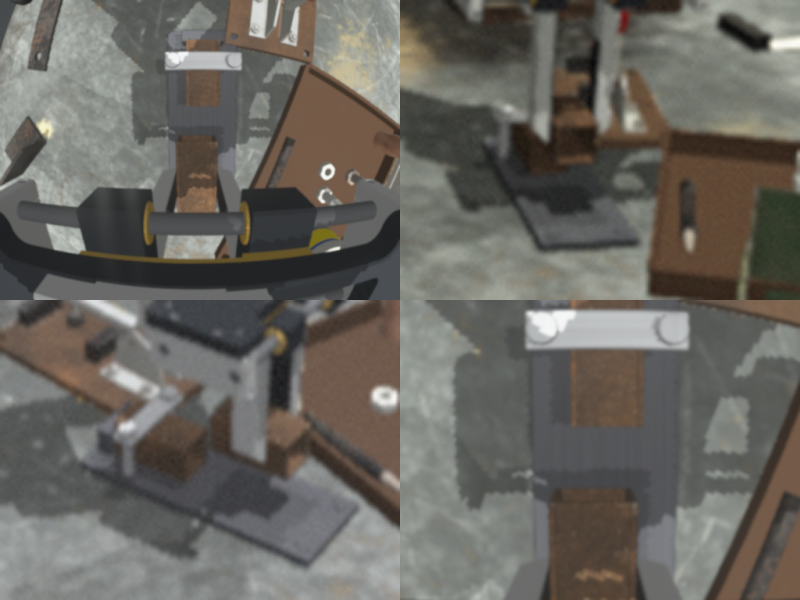

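The wrist view shows the fixed tube's free end (lower right quadrant: x 571–643, y 427) straight ahead of the held tube (x 551–637, y 502), parallel. The other two views show the tube over the bare plate. Measuring the offsets next.

Run:
```python
from h import *
import pickle
s,c=pickle.load(open("wrist2.pkl","rb"));M=R.from_rotvec(s["tool_rot"]).as_matrix()
def t(p,z): # tool-frame coords
    q=((np.array(p)-[400,300]+.5)*.6-.5)+[136,60]; P=wz(s,c,q,z); return (M.T@(P-s["position"])).round(1),P.round(1)
for n,p,z in (("fixL end",(571,427),38),("fixR end",(643,427),38),("fixL far",(571,352),38),("fixR far",(643,352),38),
  ("heldL",(551,502),81.4),("heldR",(637,502),81.4),("heldL near",(547,575),81.4),("heldR near",(638,575),81.4),("plateL",(530,400),8),("plateR",(690,400),8),("nutL",(540,330),47),("nutR",(672,330),47)): print(n,*t(p,z))
```

```text
fixL end [56.4 -9.3 24.8] [637.1  -6.4  38. ]
fixR end [56.5 20.2 24.8] [664.4   4.5  38. ]
fixL far [87.2 -9.2 24.8] [625.8  22.3  38. ]
fixR far [87.4 20.  24.8] [652.9  33.2  38. ]
heldL [ 33.6 -14.1 -18.6] [641.  -29.4  81.4]
heldR [ 33.6  14.2 -18.6] [667.3 -19.   81.4]
heldL near [  8.2 -16.  -18.6] [648.5 -53.7  81.4]
heldR near [  8.2  15.1 -18.6] [677.5 -42.3  81.4]
plateL [ 68.1 -29.8  54.9] [613.6  -3.    8. ]
plateR [68.5 45.5 54.8] [683.5  25.    8. ]
nutL [ 95.3 -20.9  15.9] [612.   25.5  47. ]
nutR [95.6 30.5 15.8] [659.7  44.7  47. ]
```

```bash
python3 -m pendant '[0,0.24,0.5,0,0,0,-1, 0,0,0.6,0,0,0,-1, 0,0,0.6,0,0,0,-1, 0,0,0.2,0,0,0,-1, 0,0,0,0,0,0,-1, 0,0,0,0,0,0,-1]'
python3 - <<'E'
from h import *
import pickle
s=robot.observe(); c=robot.capture("wrist"); pickle.dump((s,c),open("wrist3.pkl","wb"))
M=R.from_rotvec(s["tool_rot"]).as_matrix();print(s["position"],M.round(3),np.degrees(np.arctan2(M[1,1],M[0,1])))
cv2.imwrite("pics/w3.png",cv2.resize(c["frame"][60:210,166:366],(800,600),interpolation=cv2.INTER_CUBIC)[:,:,::-1])
E
```

```text
clock: 9.45
position: [671.2, -54.7, 25.4]
tool_rot: [1.767, 2.597, 0.0]
wrist_force: [-0.2, 0.5, -1.6]
width: 29.4
[671.21623528 -54.7135429   25.40555948] [[-0.367  0.93   0.   ]
 [ 0.93   0.367  0.   ]
 [ 0.     0.    -1.   ]] 21.528766189613037
```

View pics/w3.png

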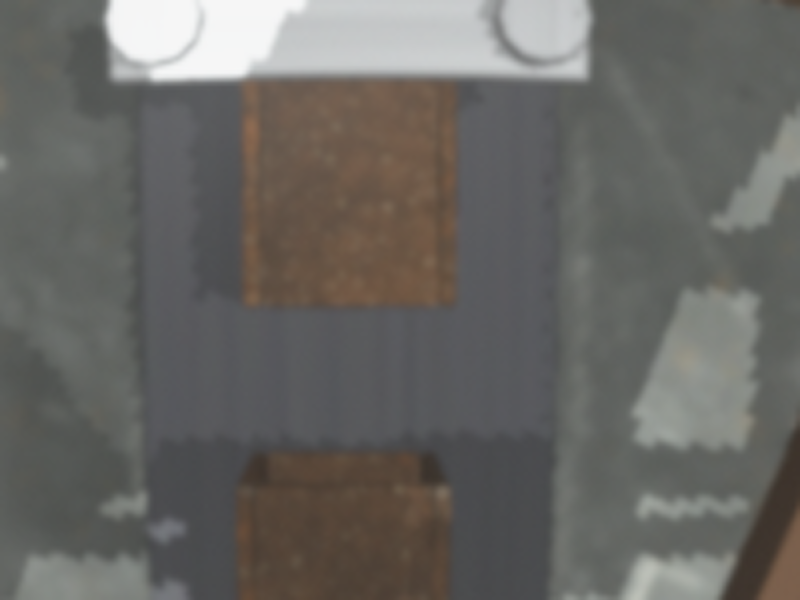

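Image: fixed tube's free end is at y 305, x 244–457. The held tube's leading top edge is at y 487, x 237–450, parallel and slightly left.

Run:
```python
from h import *
import pickle
s,c=pickle.load(open("wrist3.pkl","rb"));M=R.from_rotvec(s["tool_rot"]).as_matrix()
def t(p,z):
    q=(np.array(p)+.5)/4-.5+[166,60]; P=wz(s,c,q,z); return (M.T@(P-s["position"])).round(1)
for n,p,z in (("fixL end",(244,305),38),("fixR end",(457,305),38),("fixL far",(243,90),38),("fixR far",(457,90),38),
  ("heldL",(237,487),44),("heldR",(450,487),44),("heldL near",(236,590),44),("heldR near",(450,590),44),("bot",(340,452),14),("plL",(150,430),8),("plR",(553,430),8)): print(n,t(p,z))
```

```text
fixL end [ 58.  -14.2 -12.6]
fixR end [ 58.1  15.4 -12.6]
fixL far [ 88.2 -14.2 -12.6]
fixR far [ 88.3  15.3 -12.6]
heldL [ 33.4 -15.  -18.6]
heldR [ 33.4  14.3 -18.6]
heldL near [ 18.7 -15.4 -18.6]
heldR near [ 18.7  14.6 -18.6]
bot [33.3 -0.9 11.4]
plL [ 36.1 -32.8  17.4]
plR [36.1 34.8 17.4]
```

```bash
python3 -m pendant '[0,0.05,0.15,0,0,0,-1, 0,0,0.1,0,0,0,-1, 0,0,0,0,0,0,-1, 0,0,0,0,0,0,-1]'
python3 -m pendant '[0.5,0,0,0,0,0,-1, 0.5,0,0,0,0,0,-1, 0,0,0,0,0,0,-1, 0,0,0,0,0,0,-1]'
```

```text
clock: 9.9
position: [672.0, -54.2, 20.4]
tool_rot: [-1.767, -2.597, 0.0]
wrist_force: [-0.2, 0.1, -1.2]
width: 29.9
clock: 10.3
position: [664.6, -35.1, 20.5]
tool_rot: [1.766, 2.598, -0.0]
wrist_force: [-0.4, -0.2, -1.5]
width: 29.7
```

```bash
python3 -m pendant '[0,0,0.05,0,0,0,-1, 0,0,0,0,0,0,-1, 0,0,0,0,0,0,-1]'
python3 -m pendant '[0,0,0.03,0,0,0,-1, 0,0,0,0,0,0,-1, 0,0,0,0,0,0,-1]'
python3 -m pendant '[0.1,0,0,0,0,0,-1, 0,0,0,0,0,0,-1, 0,0,0,0,0,0,-1]'
```

```text
clock: 10.6
position: [664.8, -35.9, 19.4]
tool_rot: [1.767, 2.597, -0.0]
wrist_force: [-0.3, 0.0, -2.4]
width: 29.8
clock: 10.9
position: [664.8, -35.9, 19.4]
tool_rot: [1.767, 2.597, -0.0]
wrist_force: [-3.1, -0.7, 4.1]
width: 29.8
clock: 11.2
position: [664.8, -34.3, 19.4]
tool_rot: [1.766, 2.596, 0.001]
wrist_force: [1.2, -2.7, 2.5]
width: 29.4
```

```bash
python3 -m pendant '[0.07,0,0,0,0,0,-1, 0,0,0,0,0,0,-1, 0,0,0,0,0,0,-1]'
python3 -m pendant '[0.05,0,0,0,0,0,-1, 0,0,0,0,0,0,-1, 0,0,0,0,0,0,-1]'
python3 - <<'E'
from h import *
import pickle
s=robot.observe(); c=robot.capture("wrist"); pickle.dump((s,c),open("wrist4.pkl","wb"))
print(s["wrist_force"])
cv2.imwrite("pics/w4.png",cv2.resize(c["frame"][60:210,166:366],(800,600),interpolation=cv2.INTER_CUBIC)[:,:,::-1])
E
```

```text
clock: 11.5
position: [664.3, -32.8, 19.4]
tool_rot: [1.766, 2.596, 0.001]
wrist_force: [1.9, -3.2, 4.2]
width: 29.7
clock: 11.8
position: [663.8, -31.8, 19.4]
tool_rot: [1.766, 2.596, 0.001]
wrist_force: [2.2, -3.9, 5.0]
width: 29.6
[ 2.16150621 -3.89212614  4.99222335]
```

View pics/w4.png

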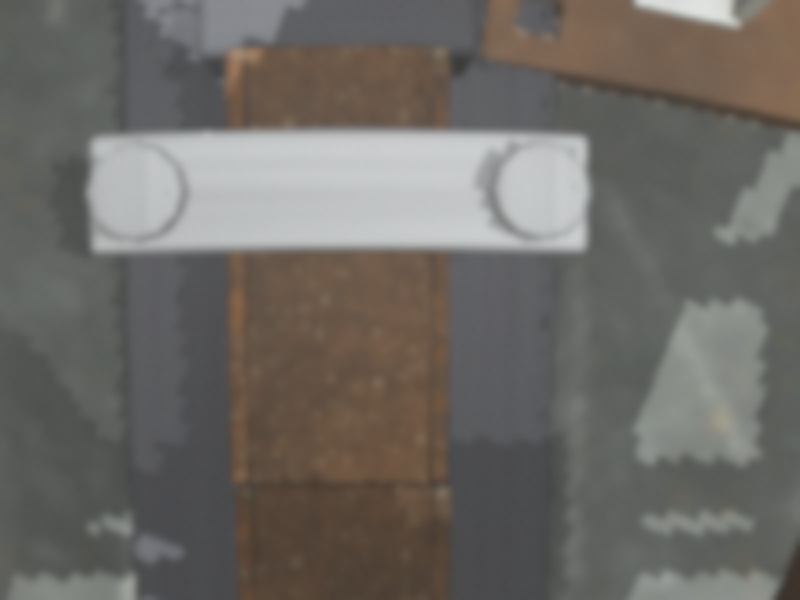

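The tubes now meet within a thin dark line at y≈484; sides agree within about 0.5 mm (left 233/236, right 449/450). I'll keep pushing until force shows contact.

```bash
python3 -m pendant '[0.04,0,0,0,0,0,-1, 0,0,0,0,0,0,-1, 0,0,0,0,0,0,-1]'
python3 -m pendant '[0.04,0,0,0,0,0,-1, 0,0,0,0,0,0,-1, 0,0,0,0,0,0,-1]'
```

```text
clock: 12.15
position: [663.6, -31.5, 19.4]
tool_rot: [1.766, 2.596, 0.0]
wrist_force: [3.7, -4.7, 4.4]
width: 29.8
clock: 12.45
position: [663.6, -31.6, 19.4]
tool_rot: [1.765, 2.594, -0.001]
wrist_force: [4.0, -7.4, 4.1]
width: 30.0
```

```bash
python3 -m pendant '[0.05,0,0,0,0,0,-1, 0,0,0,0,0,0,-1, 0,0,0,0,0,0,-1]'
python3 -m pendant '[0.03,0,0,0,0,0,-1, 0,0,0,0,0,0,-1, 0,0,0,0,0,0,-1]'
```

```text
clock: 12.75
position: [663.6, -31.5, 19.4]
tool_rot: [1.764, 2.593, -0.002]
wrist_force: [5.3, -9.8, 2.2]
width: 29.7
clock: 13.05
position: [663.6, -31.5, 19.5]
tool_rot: [1.764, 2.592, -0.002]
wrist_force: [6.3, -11.8, 1.2]
width: 29.5
```

```bash
python3 -m pendant '[0,0,0,0,0,0,0.2, 0,0,0,0,0,0,0.2, 0,0,0,0,0,0,0.2, 0,0,0,0,0,0,0.2, 0,0,0,0,0,0,0.2]'
python3 -m pendant '[0,0,-0.5,0,0,0,0.2, 0,0,-1,0,0,0,0.2, 0,0,-1,0,0,0,0.2, 0,0,-1,0,0,0,0.2, 0,0,0,0,0,0,0.2, 0,0,0,0,0,0,0.2]'
python3 - <<'E'
from h import *
import pickle
s=robot.observe(); c=robot.capture("wrist"); a=robot.capture("scene");b=robot.capture("side");pickle.dump((s,c,a,b),open("w5.pkl","wb"))
M=R.from_rotvec(s["tool_rot"]).as_matrix();print(s["position"],s["wrist_force"])
m=np.zeros((600,800,3),np.uint8)
m[:,:400]=cv2.resize(c["frame"][60:240,191:311],(400,600),interpolation=cv2.INTER_CUBIC)
m[:300,400:]=cv2.resize(b["frame"][130:230,262:395],(400,300),interpolation=cv2.INTER_CUBIC)
m[300:,400:]=cv2.resize(a["frame"][80:230,140:340],(400,300),interpolation=cv2.INTER_CUBIC)
cv2.imwrite("pics/m5.png",m[:,:,::-1])
E
```

```text
clock: 13.55
position: [661.4, -28.1, 18.4]
tool_rot: [-1.766, -2.597, 0.0]
wrist_force: [0.4, -0.3, 0.1]
width: 56.5
clock: 14.15
position: [662.2, -28.6, 89.3]
tool_rot: [1.767, 2.597, 0.001]
wrist_force: [0.8, 0.4, -0.5]
width: 56.4
[662.1608597  -28.58604416  89.3286695 ] [ 0.82475661  0.41984882 -0.49108674]
```

View pics/m5.png

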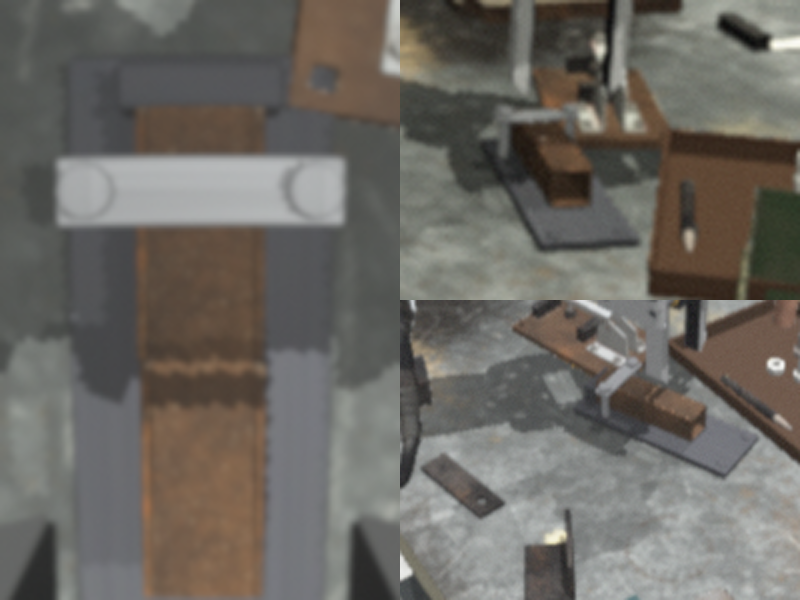

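The wrist view shows the two tubes end to end and in line, the seam at about y≈370 beside a shadow stripe. The side and scene views agree, and the bar and angle look unmoved. Now a numeric check of line-up, and of the bystanders by image difference.

Run:
```python
from h import *
import pickle
s,c,a,b=pickle.load(open("w5.pkl","rb"));M=R.from_rotvec(s["tool_rot"]).as_matrix()
f=c["frame"].astype(np.float32); g=cv2.GaussianBlur(f[:,:,0]-f[:,:,2],(0,0),.7)
T=lambda x,y:(M.T@(wz(s,c,(x,y),38)-s["position"]))
for n,r in (("fix",range(131,166,1)),("loose",range(184,236,1))):
    L=[];Rr=[]
    for y in r:
        l=g[y,222:246];e=g[y,262:280]
        dl=np.clip(np.gradient(l),0,None)**2;dr=np.clip(-np.gradient(e),0,None)**2
        L.append(T(222+(dl*np.arange(24)).sum()/dl.sum(),y)[:2]);Rr.append(T(262+(dr*np.arange(18)).sum()/dr.sum(),y)[:2])
    L,Rr=np.array(L),np.array(Rr)
    for q in (L,Rr): p=np.polyfit(q[:,0],q[:,1],1);print(n,"x",q[[0,-1],0].round(1),"y",np.median(q[:,1]).round(2),"deg",np.degrees(p[0]).round(2))
col=g[:,240:268].mean(1);print("profile",[(y,round(float(f[y,240:268].mean()))) for y in range(162,186)])
print("ends tool x: far end",T(254,60+105/3.333)[0], "seam y172",T(254,171.5)[0])
for n,now,(x,y,w,h) in (("scene",a,(145,150,50,40)),("scene",a,(195,180,40,55))):
    o=pickle.load(open(n+".pkl","rb"));print("diff",np.abs(now["frame"][y:y+h,x:x+w].astype(int)-o["frame"][y:y+h,x:x+w]).mean().round(2))
```

```text
fix x [59.2 32.7] y -15.83 deg -0.14
fix x [59.2 32.7] y 13.88 deg 0.53
loose x [ 17.6 -25.5] y -15.26 deg 0.29
loose x [ 17.5 -25.5] y 14.48 deg 0.44
profile [(162, 71), (163, 69), (164, 68), (165, 68), (166, 70), (167, 75), (168, 85), (169, 96), (170, 96), (171, 87), (172, 75), (173, 68), (174, 66), (175, 65), (176, 65), (177, 66), (178, 65), (179, 66), (180, 71), (181, 79), (182, 88), (183, 93), (184, 95), (185, 96)]
ends tool x: far end 89.73197281564356 seam y172 27.522730979843377
diff 4.05
diff 7.11
```

```bash
python3 -m pendant '[0,0,-1,0,0,0,0.2, 0,0,-1,0,0,0,0.2, 0,0,0,0,0,0,0.2]'
python3 -c "
from plant import robot
print(robot.hand_in())"
```

```text
clock: 14.6
position: [663.1, -29.0, 130.6]
tool_rot: [1.766, 2.595, 0.002]
wrist_force: [-0.3, -0.1, 0.9]
width: 56.5
the job is handed in; nothing more can be done
None
```

The loose tube now lies on the plate in line with the clamped tube, with their ends touching. I let go of it, backed the arm off and handed the job in at 14.6 s.

- **Contact:** while pushing, the tube stopped moving forward and the push force rose from about 5 N to 13 N. I took that as the ends touching.
- **Alignment after letting go:** the wrist camera showed the two tubes about 0.6 mm apart sideways and within roughly 0.5° of parallel. The edge fits themselves scatter by about that much.
- **Seam:** I saw no gap, but a shadow stripe across the joint stopped me measuring it directly. The closed joint rests mainly on the push force. The expected seam position agreed to about 2 mm.
- **Bystanders:** the angle iron and flat bar look unmoved in the last picture. The before-and-after image differences there were not zero (7.1 and 4.1 grey levels). I put that down to the arm's shadow and picture noise, and did not measure their positions again. The arm did not go near either of them.

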